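# Row up and space out mounted specimens on an alignment tray

## Task

Lift the tray by its bar until all the steel specimens have slid down into one row against the far fence, and lower it again. Then, without the gripper ever touching a specimen, step the white bridge-shaped spacer along the row from the end stop: set it over each specimen in turn and drag the specimen toward the stop until the spacer's leading leg just touches the stop or the head of the specimen before it, so that every gap, the first one included, comes out the same and all still stand square against the fence. Finally stand the spacer upright on the middle of its cork mat; leave the other things on the bench where they are.

Things in the scene. Friction and masses are not known exactly. Their poses are not given: they have to be found in the camera images.
- rig: Fixed base of the aluminium alignment tray. Origin on the bench under the tray, +x toward the fence (away from the robot), +y along the row, away from the end stop. Tray bed: top 30 mm above the bench, level, slippery (friction about 0.3), inner area x -14 to +60 mm, y -190 to +190 mm. Rims: near side 4 mm thick and 10 mm above the bed, +y end 8 mm above the bed.
- tray (a joint): Tilt of the tray in rad: 0 level, up to 0.75; grows as the near side is lifted. Hinge line along the rig's y at x = +66 mm, 22 mm above the bench (rig frame). Tray 0.7 kg; it falls back when let go.
- tray_bar (a point): Middle of the lift bar on the tray's near side: round steel bar 12 mm thick, 120 mm long, parallel to the rig's y, 46 mm out from the rim; with the tray level 40 mm above the bench at rig x = -64 mm, y = 0. Moves with the tray.
- stop_face (a point): Point on the end stop's face at bed height, half-way across the bed (rig x = +20 mm, y = -199 mm); does not move with the tray. The stop is an upright plate, 6 mm thick, 40 mm above the bed, across the tray's -y end. In front of it lies a low step, 9 mm wide and 8 mm above the bed (rig y -199 to -190 mm), where the bed ends.
- fence_face (a point): Middle of the fence's inner face at bed height when the tray is level (rig x = +60 mm, y = 0); does not move with the tray. The fence runs along the tray's whole far side, 16 mm above the bed.
- fence_t (a point): The same point on the fence, moving with the tray; its x points square into the fence.
- mat: Cork parking mat fixed to the bench, 90 x 130 mm (x, y), 4 mm thick; origin under its centre.
- spacer: White plastic bridge-shaped spacer, 0.14 kg, 60 mm long (y), 28 mm deep (x), same either way round. Origin: centre of its underside. Two legs, each 12 mm thick in y, 32 mm tall, 36 mm opening between them; bridge 8 mm thick over them (z 32 to 40 mm); on it an 18 x 18 mm grip post (z 40 to 82 mm). Held with its feet 11 mm above the bed it clears specimen feet and step.
- specimen1: Mounted steel specimen, 0.2 kg, loose in the tray (4 to 6 present; a light push moves it): dark foot 40 x 40 mm, 8 mm thick; centred on it a bright head 30 x 22 mm (x, y), up to 36 mm above the underside. Origin: centre of the underside; its y lies roughly along the rig's y. Dragged by the spacer (leg 12 mm + 14 mm play) its head ends 26 mm from the stop or from the head before it.
- specimen2: Mounted steel specimen, 0.2 kg, loose in the tray (4 to 6 present; a light push moves it): dark foot 40 x 40 mm, 8 mm thick; centred on it a bright head 30 x 22 mm (x, y), up to 36 mm above the underside. Origin: centre of the underside; its y lies roughly along the rig's y. Dragged by the spacer (leg 12 mm + 14 mm play) its head ends 26 mm from the stop or from the head before it.
- specimen3: Mounted steel specimen, 0.2 kg, loose in the tray (4 to 6 present; a light push moves it): dark foot 40 x 40 mm, 8 mm thick; centred on it a bright head 30 x 22 mm (x, y), up to 36 mm above the underside. Origin: centre of the underside; its y lies roughly along the rig's y. Dragged by the spacer (leg 12 mm + 14 mm play) its head ends 26 mm from the stop or from the head before it.
- specimen4: Mounted steel specimen, 0.2 kg, loose in the tray (4 to 6 present; a light push moves it): dark foot 40 x 40 mm, 8 mm thick; centred on it a bright head 30 x 22 mm (x, y), up to 36 mm above the underside. Origin: centre of the underside; its y lies roughly along the rig's y. Dragged by the spacer (leg 12 mm + 14 mm play) its head ends 26 mm from the stop or from the head before it.
- specimen5: Mounted steel specimen, 0.2 kg, loose in the tray (4 to 6 present; a light push moves it): dark foot 40 x 40 mm, 8 mm thick; centred on it a bright head 30 x 22 mm (x, y), up to 36 mm above the underside. Origin: centre of the underside; its y lies roughly along the rig's y. Dragged by the spacer (leg 12 mm + 14 mm play) its head ends 26 mm from the stop or from the head before it.
- specimen6: Mounted steel specimen, 0.2 kg, loose in the tray (4 to 6 present; a light push moves it): dark foot 40 x 40 mm, 8 mm thick; centred on it a bright head 30 x 22 mm (x, y), up to 36 mm above the underside. Origin: centre of the underside; its y lies roughly along the rig's y. Dragged by the spacer (leg 12 mm + 14 mm play) its head ends 26 mm from the stop or from the head before it.
- wash_bottle: Bystander, loose: white wash bottle, 64 mm across, 150 mm tall. Origin at the centre of its underside.
- beaker: Bystander, loose: glass beaker, 70 mm across, 85 mm tall. Origin at the centre of its underside.
- tip_box: Bystander, loose: blue pipette-tip box, 80 x 120 x 50 mm. Origin at the centre of its underside.
- tape_dispenser: Bystander, loose: pink tape dispenser, 50 x 120 mm, 72 mm tall. Origin at the centre of its underside.
- screwdriver: Bystander, loose: small screwdriver, 160 mm long, lying on the bench (origin at its middle, handle to -x).
- mouse: Bystander, loose: round grey computer mouse, 62 mm across, 32 mm tall. Origin at the centre of its underside.
- jar: Bystander, loose: small amber jar, 52 mm across, 70 mm tall. Origin at the centre of its underside.
Things that resemble listed ones, but are neither listed nor needed, are in the scene too. Leave any blue or yellow look-alike of the specimen3 alone. Leave any green or purple look-alike of the specimen1 alone.

How it is judged:
On the way, in this order (a step that is already met when the one before it is completed fails the run):
1. the tray is lifted and every specimen has slid against the fence (value of joint tray above 0.25 rad and x of each of specimen1, specimen2, specimen3, specimen4, specimen5, specimen6 in the frame of fence_t above -0.0245 m), for 0.1 s.
2. the tray is lowered level again with every specimen in a row against the fence (value of joint tray below 0.03 rad and x of each of specimen1, specimen2, specimen3, specimen4, specimen5, specimen6 in the frame of rig above 0.0355 m and angle between each of specimen1, specimen2, specimen3, specimen4, specimen5, specimen6's own z axis and vertical below 0.08 rad), for 0.2 s.
At the end, for the whole second after the job is handed in: Tray level; every specimen upright, square (0.12 rad) and within 4.5 mm of the fence; gaps from the end stop to the first head and between heads 26 mm within 4 mm; spacer upright on the mat within 35 mm of its centre; all at rest (all of step 2 and angle between the y axis of each of specimen1, specimen2, specimen3, specimen4, specimen5, specimen6 and the y axis of rig, either way round below 0.12 rad and linear speed of each of specimen1, specimen2, specimen3, specimen4, specimen5, specimen6, spacer below 0.01 m/s and (y of specimen1 in the frame of rig between -0.166 and -0.158 m or y of specimen2 in the frame of specimen1 between -0.052 and -0.044 m or y of specimen3 in the frame of specimen1 between -0.052 and -0.044 m or y of specimen4 in the frame of specimen1 between -0.052 and -0.044 m or y of specimen5 in the frame of specimen1 between -0.052 and -0.044 m or y of specimen6 in the frame of specimen1 between -0.052 and -0.044 m) and (y of specimen2 in the frame of rig between -0.166 and -0.158 m or y of specimen1 in the frame of specimen2 between -0.052 and -0.044 m or y of specimen3 in the frame of specimen2 between -0.052 and -0.044 m or y of specimen4 in the frame of specimen2 between -0.052 and -0.044 m or y of specimen5 in the frame of specimen2 between -0.052 and -0.044 m or y of specimen6 in the frame of specimen2 between -0.052 and -0.044 m) and (y of specimen3 in the frame of rig between -0.166 and -0.158 m or y of specimen1 in the frame of specimen3 between -0.052 and -0.044 m or y of specimen2 in the frame of specimen3 between -0.052 and -0.044 m or y of specimen4 in the frame of specimen3 between -0.052 and -0.044 m or y of specimen5 in the frame of specimen3 between -0.052 and -0.044 m or y of specimen6 in the frame of specimen3 between -0.052 and -0.044 m) and (y of specimen4 in the frame of rig between -0.166 and -0.158 m or y of specimen1 in the frame of specimen4 between -0.052 and -0.044 m or y of specimen2 in the frame of specimen4 between -0.052 and -0.044 m or y of specimen3 in the frame of specimen4 between -0.052 and -0.044 m or y of specimen5 in the frame of specimen4 between -0.052 and -0.044 m or y of specimen6 in the frame of specimen4 between -0.052 and -0.044 m) and (y of specimen5 in the frame of rig between -0.166 and -0.158 m or y of specimen1 in the frame of specimen5 between -0.052 and -0.044 m or y of specimen2 in the frame of specimen5 between -0.052 and -0.044 m or y of specimen3 in the frame of specimen5 between -0.052 and -0.044 m or y of specimen4 in the frame of specimen5 between -0.052 and -0.044 m or y of specimen6 in the frame of specimen5 between -0.052 and -0.044 m) and (y of specimen6 in the frame of rig between -0.166 and -0.158 m or y of specimen1 in the frame of specimen6 between -0.052 and -0.044 m or y of specimen2 in the frame of specimen6 between -0.052 and -0.044 m or y of specimen3 in the frame of specimen6 between -0.052 and -0.044 m or y of specimen4 in the frame of specimen6 between -0.052 and -0.044 m or y of specimen5 in the frame of specimen6 between -0.052 and -0.044 m) and horizontal distance between spacer and mat below 0.035 m and angle between spacer's own z axis and vertical below 0.08 rad and height (world z) of spacer below 0.008 m); the robot touches nothing.
It fails at once if a specimen is touched by the gripper or arm (contact force between any of the fingers, the arm and specimen1 above 0.5 N or contact force between any of the fingers, the arm and specimen2 above 0.5 N or contact force between any of the fingers, the arm and specimen3 above 0.5 N or contact force between any of the fingers, the arm and specimen4 above 0.5 N or contact force between any of the fingers, the arm and specimen5 above 0.5 N or contact force between any of the fingers, the arm and specimen6 above 0.5 N).
It fails at once if a bystander is moved by more than 30 mm (distance of any of wash_bottle, beaker, tip_box, tape_dispenser, screwdriver, mouse, jar from where it was at the start of the episode above 0.03 m).
Of specimen1, specimen2, specimen3, specimen4, specimen5, specimen6 only 4 to 6 are there at a start; the rules pass over those that are not, and their reading is None.
At some moment in a run one of specimen1, specimen2, specimen3, specimen4, specimen5, specimen6 may be knocked a few centimetres aside while the robot is not near it.
Once in a run the grip may slacken for a moment while it holds something.
It also fails if it takes over 210 s, if anything falls off the work surface, if the arm or the gripper's body presses on something with over 40 N, if the wrist force passes 120 N, or if a joint passes its speed limit or range.

## Robot

A 6-joint arm with a two-finger parallel gripper is mounted at the origin on the work surface. World frame = base frame: x ahead of the robot, y to its left, z up, the work surface at z = 0. Lengths are in m, angles in rad, forces in N, time in s.
With the tool pointing down it reaches from about 0.325 to 0.875 m from the base axis. Payload 4.4 kg.
Tool frame: the origin (TCP) lies midway between the tips of the shut fingers; the grasp point (between the pads) lies 19 mm behind it (bot.grasp_offset is the distance from the TCP to the grasp point, in m); z points along the fingers, y is the line along which they close (so a half turn about z gives the same grasp; the last joint's range is limited). The gripper opens to 85 mm and grips with 20 to 120 N. Pads are 22 mm wide; open, the fingers measure 114 mm over their backs; the gripper's body (76 mm by 85 mm) begins 54 mm behind the grasp point. The pads swing forward as they close: fully open they stand 13 mm farther back than shut.
Start: joints at [-1.347, 0.207, 1.542, -0, 1.393, -0.15], TCP at [0.21, -0.535, 0.231] pointing down, gripper open.
Joint ranges: [-2.73, 2.73], [-0.86, 2.22], [0.23, 2.46], [-1.11, 4.25], [0.08, 2.63], [-2.82, 2.82]. Speed limits (rad/s): [2.79, 2.79, 3.14, 3.14, 3.14, 3.14].

## Interface

Orientations are given as a 3x3 rotation matrix whose columns are the frame's x, y, z axes.
In Python, from plant import telemetry, eyes, bot gives the robot as it stands.
- The arm moves only by the shell command python3 -m crank 'ROWS' [FORCE]. ROWS is text: rows parted by semicolons, each of 7 numbers parted by spaces: the shift along the tool's x, y, z each as a share of 0.4 m, from -1 to 1, then the turn, a rotation vector about the tool's x, y, z each as a share of pi rad, from -1 to 1, then the opening, from 0 (shut) to 1 (fully open). In form: dx dy dz rx ry rz fingers; .... A call has exactly 5 rows; each row is the pose to reach, as a shift and turn from the pose commanded when the call began, along the tool's axes at that moment, turning the shorter way round; what a row does not reach only later rows make up. A row lasts 1/10 s, in which the tool goes at most 50 mm and 8.59 degrees, less where a joint would pass 70% of its speed; a pose out of reach is approached as far as the arm can. A call with a number of a shift or a turn outside -1 to 1 is refused whole. A call with a gripper value outside its range is refused whole. The fingers move at their own pace and stop on an object; FORCE is the grip in N (left out, the last holds). Time passes only in rows, so rows that repeat a pose let the fingers close, or fill a call up. It gives the time, the measured TCP pose, the force, the opening and the grip force at its end, in the units of the state.
- telemetry.read_state(): the state, without advancing time (a new reading comes with each control period).
- eyes.get_image(name): name is "side" or "top"; returns a dict with "img" (480x640x3 uint8, red, green, blue), "z_map" (480x640 float32, m along the optical axis (not along the pixel's ray), 0 where there is no reading), "fx", "fy", "cx", "cy" (pixels), "k1" (the pictures are not rectified: a ray, as slopes to the right and down, at radius r is drawn at 1 + k1 r^2 times it, then the intrinsics apply), "pose" (4x4, takes a point from camera to world coordinates). Camera axes: x right, y down, z forward; pixel columns grow to the right and rows downward; lengths in m; the calibration is good to about 2 mm. A picture is of the moment at which its call begins.
- bot.sign_off(): hands the job in; it is judged then, once.
The state is a dict: "t": time; "joints": joint angles; "qd": joint speeds; "tau": joint torques, N m; "position": TCP position; "tool_rot": TCP orientation; "contact_force": force on the tool from outside, world axes, zero at the start; "ft_torque": the same for the moment, N m; "gripper_width": finger opening in m; "grip_force": force on a finger pad.
Only numpy, scipy, OpenCV 4.12 (cv2) and the standard library are available. Lean on these libraries where they do the work, as an engineer would, in place of code of your own. Each camera call takes 0.05 s, during which the arm holds its last target. There are 200 camera calls.

## Working session

There is one attempt and no reset: what is moved stays moved. The work goes in short steps, Python scripts to look and compute and a shell command to move; the robot and the scene stay as the last step left them, time stands still between calls to the robot, and variables do not carry over. Pictures are saved under pics/ and viewed, at most 14 in all, crops included, and the job is handed in when it is done.

```bash
ls; mkdir -p pics; python3 - <<'E'
from plant import telemetry, eyes, bot
import cv2,numpy as np
for n in("top","side"):
    d=eyes.get_image(n); cv2.imwrite(f"pics/{n}0.png",d["img"][:,:,::-1]); np.savez(f"{n}0.npz",**d)
    print(n,d["fx"],d["fy"],d["cx"],d["cy"],d["k1"],d["pose"].round(4).tolist())
s=telemetry.read_state();print({k:np.round(v,3).tolist() for k,v in s.items()},bot.grasp_offset)
E
```

```text
pics
top 550.6431251352753 550.6431251352753 315.49322734866337 245.58154172334912 -0.06627301957092373 [[-0.0169, -0.9841, 0.1767, 0.3321], [-0.9998, 0.0147, -0.0135, -0.0032], [0.0107, -0.1768, -0.9842, 1.312], [0.0, 0.0, 0.0, 1.0]]
side 560.1329781150727 560.1329781150727 316.8698788486731 235.1466195951757 -0.1004151456361512 [[-0.9245, -0.1905, 0.3303, 0.0597], [-0.381, 0.4951, -0.7809, 1.1776], [-0.0147, -0.8477, -0.5303, 0.8504], [0.0, 0.0, 0.0, 1.0]]
{'t': 0.1, 'joints': [-1.347, 0.207, 1.543, -0.0, 1.394, -0.151], 'qd': [0.0, -0.001, -0.003, 0.001, -0.001, -0.001], 'tau': [-0.0, -38.409, -29.255, -0.0, 0.005, -0.0], 'position': [0.21, -0.534, 0.23], 'tool_rot': [[0.931, 0.366, -0.0], [0.366, -0.931, 0.002], [0.0, -0.002, -1.0]], 'contact_force': [-0.497, -0.456, -0.222], 'ft_torque': [-0.042, 0.044, -0.032], 'grip_force': 0.0, 'gripper_width': 0.085} 0.0187
```

View pics/top0.png

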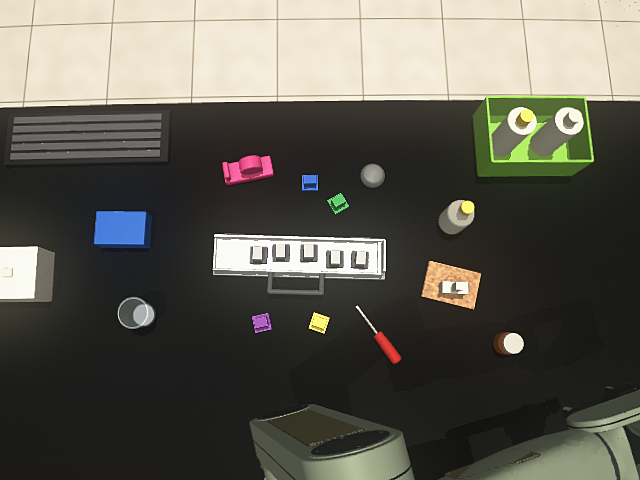

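View pics/side0.png

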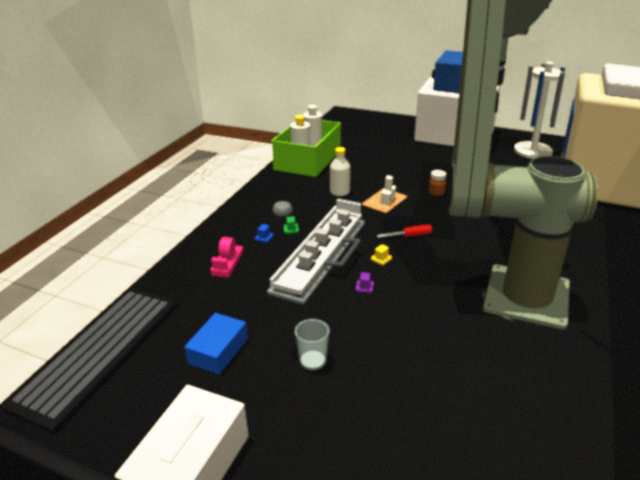

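The top view shows the tray at (213–386, 235–278), with the stop at its right (−y) end and the bar at (296,290). There are five steel specimens near (258,255), (281,251), (309,251), (335,258) and (360,258). The spacer is on the mat at (455,287). The side view shows the same layout. The blue, green, purple and yellow look-alikes are outside the tray.

```bash
cat > h.py <<'E'
import numpy as np,cv2
def cast(d,uv,z):
    uv=np.atleast_2d(np.asarray(uv,float)); fx,fy,cx,cy,k=[float(d[a]) for a in("fx","fy","cx","cy","k1")]
    s=np.c_[(uv[:,0]-cx)/fx,(uv[:,1]-cy)/fy]; p=s.copy()
    for _ in range(20): p=s/(1+k*(p**2).sum(1,keepdims=True))
    P=d["pose"]; r=np.c_[p,np.ones(len(p))]@P[:3,:3].T; o=P[:3,3]
    return o+r*((z-o[2])/r[:,2])[:,None]
def cloud(d):
    z=d["z_map"]; v,u=np.mgrid[:z.shape[0],:z.shape[1]]
    fx,fy,cx,cy,k=[float(d[a]) for a in("fx","fy","cx","cy","k1")]
    s=np.stack([(u-cx)/fx,(v-cy)/fy],-1); p=s.copy()
    for _ in range(20): p=s/(1+k*(p**2).sum(-1,keepdims=True))
    c=np.concatenate([p,np.ones(z.shape+(1,))],-1)*z[...,None]
    return c@d["pose"][:3,:3].T+d["pose"][:3,3]
def project(d,X):
    P=d["pose"]; c=(np.atleast_2d(X)-P[:3,3])@P[:3,:3]; p=c[:,:2]/c[:,2:]; p=p*(1+float(d["k1"])*(p**2).sum(1,keepdims=True))
    return p*[float(d["fx"]),float(d["fy"])]+[float(d["cx"]),float(d["cy"])]
E
python3 - <<'E'
from h import *
d=np.load("top0.npz"); im=d["img"][:,:,::-1]
a=cv2.resize(im[225:305,205:395],None,fx=4,fy=4,interpolation=cv2.INTER_CUBIC)
b=cv2.resize(im[245:325,410:500],None,fx=4,fy=4,interpolation=cv2.INTER_CUBIC)
b=cv2.copyMakeBorder(b,0,0,0,a.shape[1]-b.shape[1],cv2.BORDER_CONSTANT)
s=np.load("side0.npz")["img"][165:310,260:420,::-1]
cv2.imwrite("pics/c1.png",np.vstack([a[:, :],b])[:600]); 
X=cloud(d)
for n,(u,v) in dict(bar=(296,290),bed=(297,265),bed2=(230,255),stop=(384,255),sp=(447,288),sp2=(461,287),post=(455,285),matc=(440,272),bench=(400,200)).items(): print(n,X[v,u].round(4))
E
```

```text
bar [0.4561 0.0261 0.045 ]
bed [0.5167 0.0234 0.0285]
bed2 [0.5432 0.1817 0.0262]
stop [ 0.5303 -0.1764  0.0726]
sp [ 0.3321 -0.0032  1.312 ]
sp2 [ 0.4524 -0.3453  0.0879]
post [ 0.458  -0.3341  0.0797]
matc [ 0.4975 -0.3193  0.0061]
bench [ 0.6783 -0.2314  0.0013]
```

View pics/c1.png

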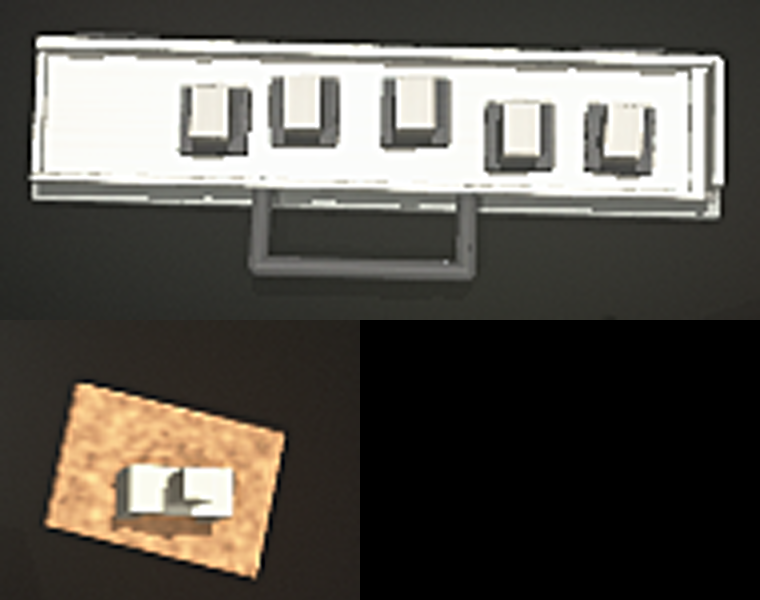

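```bash
python3 - <<'E'
from h import *
d=np.load("top0.npz"); X=cloud(d); im=d["img"]
c=lambda p:np.array(p,float)/4+[205,225]-0.375
print("bar",cast(d,c([(253,268),(470,270)]),.04).round(4).tolist())
f=cast(d,c([(38,40),(720,60)]),.046);print("fence out",f.round(4).tolist(), np.degrees(np.arctan2(f[0,0]-f[1,0],f[0,1]-f[1,1])))
print("stop-face/edge bed-end",cast(d,c([(690,70),(690,190)]),.038).round(4).tolist())
print("near rim top corners",cast(d,c([(32,178),(690,190)]),.04).round(4).tolist())
m=(np.array([(78,62),(285,112),(258,258),(45,205)])/4+[410,245]-.375); M=cast(d,m,.004); print("mat",M.mean(0).round(4),M.round(4).tolist())
h=im[:,:,0].astype(int)
reg=np.zeros(h.shape,bool); reg[255:318,415:485]=1
for nm,lo,hi in(("bridge",.03,.055),("post",.07,.095)):
    k=reg&(X[...,2]>lo)&(X[...,2]<hi); vu=np.argwhere(k); P=X[k]
    print(nm,len(P),P.mean(0).round(4),vu[:,::-1].min(0),vu[:,::-1].max(0), cv2.minAreaRect((P[:,:2]*1000).astype(np.float32)))
# white mask of spacer + posts
w=(reg&(im.min(2)>170)).astype(np.uint8); vu=np.argwhere(w); print("white",vu[:,::-1].min(0),vu[:,::-1].max(0))
# specimen heads
k=((X[...,2]>.055)&(X[...,2]<.08)); k[:230]=0;k[280:]=0;k[:,:220]=0;k[:,372:]=0
n,l,st,ce=cv2.connectedComponentsWithStats(k.astype(np.uint8))
for i in range(1,n):
    if st[i,4]>20: P=X[l==i]; print(st[i],P.mean(0).round(4))
for i,row in enumerate(X[262:306:2,425:480:3,2]): print((row*1000).round().astype(int))
E
```

```text
bar [[0.4538, 0.0912, 0.04], [0.4508, -0.0342, 0.04]]
fence out [[0.5889, 0.2167, 0.046], [0.5711, -0.183, 0.046]] 2.5616726182690974
stop-face/edge bed-end [[0.5668, -0.1662, 0.038], [0.4956, -0.1636, 0.038]]
near rim top corners [[0.5082, 0.2199, 0.04], [0.4953, -0.1634, 0.04]]
mat [ 0.4674 -0.3456  0.004 ] [[0.5271, -0.2949, 0.004], [0.4945, -0.4195, 0.004], [0.4071, -0.3972, 0.004], [0.4411, -0.2706, 0.004]]
bridge 229 [ 0.4542 -0.3383  0.0447] [441 281] [467 294] ((456.3040466308594, -342.21923828125), (60.13161087036133, 28.588153839111328), 86.10272979736328)
post 82 [ 0.4554 -0.3409  0.0851] [454 282] [463 290] ((455.6302185058594, -341.50335693359375), (18.891389846801758, 17.694318771362305), 86.09136199951172)
white [442 267] [467 293]
[276 244  10  14 127] [0.5457 0.061  0.0662]
[304 245  10  13 129] [ 0.5433 -0.0041  0.0666]
[252 247  11  14 132] [0.5403 0.1137 0.0666]
[330 251  10  14 123] [ 0.5278 -0.064   0.0664]
[356 251  10  14 134] [ 0.5259 -0.1228  0.0666]
[ 5  1  0  4  7  3 -4 -5 -1  4  0  0 -5  4  4 -2 -1 -2 -3]
[ 1  4 12  5  4  5  8  6  0  4 -1 -2  0 -2 -1  3  
[... 469 characters left out ...]
 3 11 13  4 48 45 45 46 78 85 90 41 46  2  6  7  8]
[ 4 10  6  1  8 14 46 44 46 56 81 85 89 44 47  8  5  4 -3]
[ 3  7  2  7  4 19 42 45 42 53 80 87 85 44 45  2  3 10  3]
[ 2 10  5  3  7 15 46 43 42 50 85 88 85 47 45  8  5  7 -2]
[ 4  9  1  7  6 20 48 45 47 57 66 76 73 46 44  8  4  3  2]
[ 6  8  9  6 -1 16 45 46 45 47 40 49 48 47 48  6  7  3 -1]
[ 7  3  7  9  3  8 11  4  8  4  6  6 37 40 42  8  4  3  3]
[ 1  3  1  6  3  4  7  6  2  4  6  8 -1 10  1  7  9  5  1]
[ 1  1  4  4  6  5  2  7  4  1  1  3  9  4  5  7  4 -1  4]
[ 1 -3  1 -3 -1  5  3  2 12  3  9  4  1  3  6  4  2  3 -3]
[ 1  0 -5  0  0 -1 -1  6  9  8  2  2  4  7  4  4  2 -1  3]
[-1  7  5  3 -2  6  8  5 -1 -2  3  5  3  3  6  6  6 -5 -1]
```

```bash
cat > to.py <<'E'
import sys,numpy as np
from scipy.spatial.transform import Rotation as R
from plant import telemetry
# usage: to.py x y z yaw(deg of tool y, world)
x,y,z,a=map(float,sys.argv[1:5]); s=telemetry.read_state(); T=np.array(s["tool_rot"])
c,n=np.cos(np.radians(a)),np.sin(np.radians(a)); G=np.array([[-n,c,0],[c,n,0],[0,0,-1.]])
G=np.c_[np.cross([c,n,0],[0,0,-1]),[c,n,0],[0,0,-1]]
d=T.T@(np.array([x,y,z])-s["position"])/.4; r=R.from_matrix(T.T@G).as_rotvec()/np.pi
print("rows",d.round(4),r.round(4),"t",round(s["t"],2),"pos",np.round(s["position"],4))
E
python3 to.py .452 .028 .15 -2.5
python3 - <<'E'
from h import *
d=np.load("top0.npz"); g=cv2.cvtColor(d["img"],cv2.COLOR_RGB2GRAY).astype(float)
# subpixel edges: per column, bright tray outer top edge and row of near rim
def fit(u,v,z):
    P=cast(d,np.c_[u,v],z); k=np.polyfit(P[:,1],P[:,0],1)
    for _ in range(3):
        r=P[:,0]-np.polyval(k,P[:,1]); m=abs(r)<.003; k=np.polyfit(P[m,1],P[m,0],1)
    print(z,"slope deg",np.degrees(np.arctan(k[0])).round(2),"x at y=.0255",np.polyval(k,.0255).round(4),m.sum(),len(m))
us=np.arange(218,382); up=[228+np.argmax(np.diff(g[228:250,u])) for u in us]; fit(us,np.array(up)+.5,.046)
lo=[]
for u in us:
    col=g[262:284,u]; lo.append(262+np.argmin(np.diff(col)))
fit(us,np.array(lo)+.5,.04)
ub=np.arange(274,320); b=[]
for u in ub:
    col=abs(g[284:298,u]-20)*(g[284:298,u]>45); b.append((col*np.arange(284,298)).sum()/col.sum())
fit(ub,np.array(b),.043)
E
```

```text
rows [ 1.0769 -1.0868  0.2031] [-0.0005 -0.0005 -0.3668] t 0.1 pos [ 0.2103 -0.5344  0.2302]
0.046 slope deg 2.53 x at y=.0255 0.5829 156 164
0.04 slope deg 2.49 x at y=.0255 0.4985 79 164
0.043 slope deg 2.43 x at y=.0255 0.4553 46 46
```

```bash
python3 -m crank '0.9 -0.908 0.05 0 0 -0.367 0.4; 0.9 -0.908 0.05 0 0 -0.367 0.4; 0.9 -0.908 0.05 0 0 -0.367 0.4; 0.9 -0.908 0.05 0 0 -0.367 0.4; 0.9 -0.908 0.05 0 0 -0.367 0.4'; python3 to.py .4545 .0285 .15 -2.5
```

```text
t: 0.6
position: [0.3093, -0.3035, 0.2209]
tool_rot: [[0.427, 0.904, -0.0], [0.904, -0.427, 0.001], [0.001, -0.0, -1.0]]
contact_force: [-0.2, -0.0, -0.4]
gripper_width: 0.0343
grip_force: 0.0
rows [ 0.9053 -0.0257  0.178 ] [-1.000e-04 -2.000e-04 -1.264e-01] t 0.6 pos [ 0.3093 -0.3035  0.2209]
```

```bash
python3 -m crank '0.905 -0.026 0.1 0 0 -0.126 0.4; 0.905 -0.026 0.1 0 0 -0.126 0.4; 0.905 -0.026 0.1 0 0 -0.126 0.4; 0.905 -0.026 0.1 0 0 -0.126 0.4; 0.905 -0.026 0.1 0 0 -0.126 0.4'; python3 to.py .4545 .0285 .1 -2.5
```

```text
t: 1.1
position: [0.4101, -0.0764, 0.1938]
tool_rot: [[0.05, 0.999, 0.0], [0.999, -0.05, -0.0], [-0.0, 0.0, -1.0]]
contact_force: [0.6, -0.4, -0.1]
gripper_width: 0.0341
grip_force: 0.0
rows [0.2676 0.0977 0.2345] [ 0.0001  0.0001 -0.0021] t 1.1 pos [ 0.4101 -0.0764  0.1938]
```

```bash
python3 -m crank '0.268 0.098 0.235 0 0 -0.002 0.4; 0.268 0.098 0.235 0 0 -0.002 0.4; 0.268 0.098 0.235 0 0 -0.002 0.4; 0.268 0.098 0.235 0 0 -0.002 0.4; 0.268 0.098 0.235 0 0 -0.002 0.4'; python3 to.py .4545 .0285 .023 -2.5; python3 - <<'E'
from h import *; from plant import eyes
d=eyes.get_image("side"); cv2.imwrite("pics/s1.png",cv2.resize(d["img"][165:315,250:450,::-1],None,fx=4,fy=4))
E
```

```text
t: 1.6
position: [0.4533, 0.0274, 0.0989]
tool_rot: [[0.041, 0.999, -0.003], [0.999, -0.041, -0.0], [-0.0, -0.003, -1.0]]
contact_force: [0.5, -0.1, -0.2]
gripper_width: 0.0341
grip_force: 0.0
rows [0.003  0.0035 0.1896] [-0.0011  0.0001  0.0007] t 1.6 pos [0.4533 0.0274 0.0989]
```

View pics/s1.png

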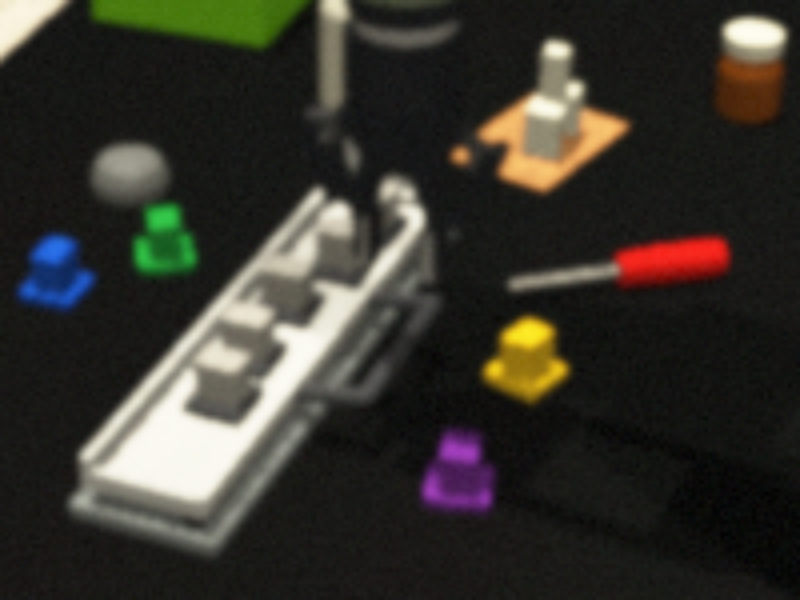

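The enlarged side view shows the dark gripper above the bar, the five specimens in the tray, and nothing in the way of going down. I'll lower and close on the bar.

```bash
python3 -m crank '0.003 0.003 0.09 0 0 0 0.4; 0.003 0.003 0.14 0 0 0 0.4; 0.003 0.003 0.17 0 0 0 0.4; 0.003 0.003 0.19 0 0 0 0.4; 0.003 0.003 0.19 0 0 0 0.4' | grep -v rot;  python3 -m crank '0 0 0 0 0 0 0; 0 0 0 0 0 0 0; 0 0 0 0 0 0 0; 0 0 0 0 0 0 0; 0 0 0 0 0 0 0' 50
```

```text
t: 2.15
position: [0.4558, 0.0271, 0.0242]
contact_force: [-0.1, -0.4, 0.5]
gripper_width: 0.0343
grip_force: 0.0
t: 2.65
position: [0.4521, 0.0277, 0.0246]
tool_rot: [[0.043, 0.999, -0.008], [0.999, -0.043, -0.0], [-0.001, -0.008, -1.0]]
contact_force: [-9.4, -1.5, 10.9]
gripper_width: 0.0097
grip_force: 48.7
```

```bash
python3 -m crank '0 -0.006 -0.016 0 0 0 0; 0 -0.003 -0.032 0 0 0 0; 0 0.002 -0.048 0 0 0 0; 0 0.007 -0.064 0 0 0 0; 0 0.0125 -0.079 0 0 0 0'
```

```text
t: 3.15
position: [0.4598, 0.0274, 0.0558]
tool_rot: [[0.044, 0.999, -0.002], [0.999, -0.044, -0.0], [-0.001, -0.002, -1.0]]
contact_force: [-0.9, -3.5, -8.4]
gripper_width: 0.01
grip_force: 48.5
```

```bash
python3 -m crank '0 0.0065 -0.015 0 0 0 0; 0 0.014 -0.03 0 0 0 0; 0 0.022 -0.0435 0 0 0 0; 0 0.0305 -0.058 0 0 0 0; 0 0.04 -0.071 0 0 0 0' | grep -v rot; python3 -m crank '0 0 0 0 0 0 0; 0 0 0 0 0 0 0; 0 0 0 0 0 0 0; 0 0 0 0 0 0 0; 0 0 0 0 0 0 0' ; python3 - <<'E'
from h import *; from plant import eyes
d=eyes.get_image("side"); a=cv2.resize(d["img"][165:315,250:400,::-1],None,fx=4,fy=4,interpolation=2)
cv2.imwrite("pics/s2.png",a)
E
```

```text
t: 3.65
position: [0.474, 0.0268, 0.0837]
contact_force: [-5.7, -3.6, -4.5]
gripper_width: 0.0099
grip_force: 48.7
t: 4.15
position: [0.4744, 0.0268, 0.0844]
tool_rot: [[0.043, 0.999, -0.006], [0.999, -0.043, -0.0], [-0.001, -0.006, -1.0]]
contact_force: [-7.8, -3.9, 0.1]
gripper_width: 0.0102
grip_force: 49.0
```

View pics/s2.png

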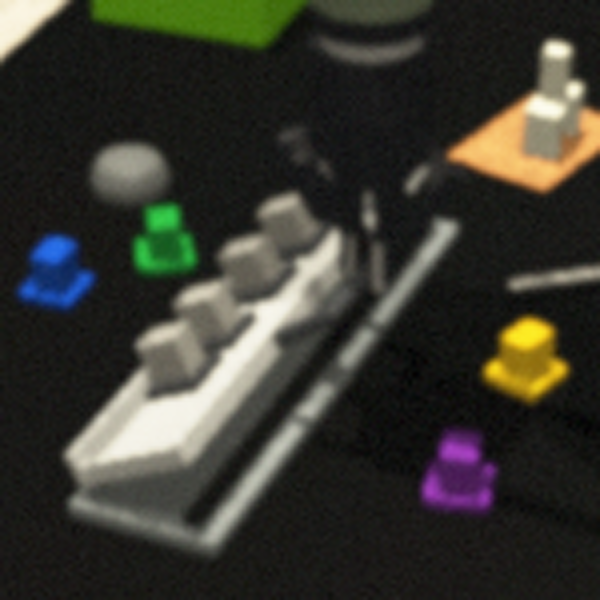

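The tray is tilted. The four visible specimens, at (290,220), (255,262), (212,305) and (170,355), sit against the fence; the fifth is hidden by the gripper. I'll lower slowly.

```bash
python3 -m crank '0 -0.009 -0 0 0 0 0; 0 -0.012 0.015 0 0 0 0; 0 -0.02 0.03 0 0 0 0; 0 -0.031 0.05 0 0 0 0; 0 -0.04 0.071 0 0 0 0' | grep -v rot; python3 -m crank '0 -0.006 0.015 0 0 0 0; 0 -0.011 0.031 0 0 0 0; 0 -0.015 0.047 0 0 0 0; 0 -0.0185 0.063 0 0 0 0; 0 -0.021 0.079 0 0 0 0'|grep -v rot;  python3 -m crank '0 0 0 0 0 0 0; 0 0 0 0 0 0 0; 0 0 0 0 0 0 0; 0 0 0 0 0 0 0; 0 0 0 0 0 0 0'
```

```text
t: 4.7
position: [0.4601, 0.0274, 0.0566]
contact_force: [-7.5, -3.2, 3.7]
gripper_width: 0.01
grip_force: 51.2
t: 5.2
position: [0.4522, 0.0277, 0.0248]
contact_force: [-9.5, -2.8, 57.7]
gripper_width: 0.0101
grip_force: 61.0
t: 5.7
position: [0.4522, 0.0277, 0.025]
tool_rot: [[0.043, 0.999, -0.001], [0.999, -0.043, -0.001], [-0.001, -0.001, -1.0]]
contact_force: [-5.8, -4.1, 1.8]
gripper_width: 0.0101
grip_force: 52.9
```

```bash
python3 -m crank '0 0 0 0 0 0 0.4; 0 0 0 0 0 0 0.4; 0 0 0 0 0 0 0.4; 0 0 -0.05 0 0 0 0.4; 0 0 -0.13 0 0 0 0.4' |grep -v rot; python3 -m crank '-0.3 -0.1 -0.2 0 0 0.2 0.5; -0.4 -0.1 -0.2 0 0 0.3 0.5; -0.8 -0.1 -0.2 0 0 0.4 0.5; -0.8 -0.1 -0.2 0 0 0.45 0.5; -0.8 -0.1 -0.2 0 0 0.45 0.5' | grep -v rot; python3 - <<'E'
from h import *; from plant import eyes
d=eyes.get_image("top"); cv2.imwrite("pics/t2.png",cv2.resize(d["img"][220:320,205:405,::-1],None,fx=4,fy=4,interpolation=2)); np.savez("top1.npz",**d)
X=cloud(d); a=np.radians(-2.5); ex=np.array([np.cos(a),np.sin(a)]); ey=np.array([-ex[1],ex[0]]); o=np.array([.518,.0257])
k=((X[...,2]>.055)&(X[...,2]<.08)); k[:225]=0;k[280:]=0;k[:,:220]=0;k[:,372:]=0
n,l,st,ce=cv2.connectedComponentsWithStats(k.astype(np.uint8))
for i in range(1,n):
    if st[i,4]>20:
        P=cast(d,ce[i],.066)[0,:2]-o; print(st[i],"rig x,y",(P@ex).round(4),(P@ey).round(4), cv2.minAreaRect(np.argwhere(l==i)[:,::-1].astype(np.float32))[2])
E
```

```text
t: 6.2
position: [0.4508, 0.0285, 0.0752]
contact_force: [0.7, -0.1, -0.2]
gripper_width: 0.0337
grip_force: 0.0
t: 6.7
position: [0.4087, -0.2054, 0.1452]
contact_force: [1.6, -0.6, -0.7]
gripper_width: 0.0428
grip_force: 0.0
[253 238  10  14 137] rig x,y 0.038 0.0892 90.0
[276 239  10  14 134] rig x,y 0.0381 0.0365 90.0
[304 240  10  14 132] rig x,y 0.0379 -0.0282 90.0
[330 240  10  15 117] rig x,y 0.0374 -0.089 4.39870548248291
[356 241  10  14 138] rig x,y 0.0379 -0.148 90.0
```

View pics/t2.png

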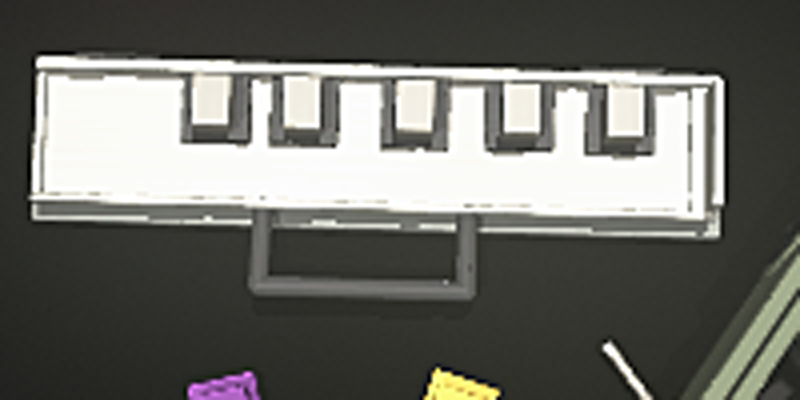

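All five specimens stand in a row against the fence, heads at (212,100), (302,103), (415,105), (522,108) and (625,112) in the crop, and the tray is level. Next is the spacer.

```bash
python3 to.py .455 -.342 .12 -93.9
```

```text
rows [-0.1379  0.3096  0.0719] [ 0.0039 -0.0005  0.2641] t 6.75 pos [ 0.4093 -0.214   0.1472]
```

```bash
python3 -m crank '-0.138 0.31 0.03 0 0 0.264 0.6; -0.138 0.31 0.03 0 0 0.264 0.6; -0.138 0.31 0.03 0 0 0.264 0.6; -0.138 0.31 0.06 0 0 0.264 0.6; -0.138 0.31 0.06 0 0 0.264 0.6'|grep -v rot;  python3 -m crank '0 0 0 0 0 0.049 0.6; 0 0 0 0 0 0.049 0.6; 0 0 0 0 0 0.049 0.6; 0 0 0 0 0 0.049 0.6;  0 0 0 0 0 0.049 0.6';python3 to.py .455 -.342 .051 -93.9;  python3 - <<'E'
from h import *; from plant import eyes
d=eyes.get_image("side"); a=cv2.resize(d["img"][130:250,330:480,::-1],None,fx=4,fy=4,interpolation=2)
a2=eyes.get_image("top")["img"][230:330,400:500,::-1]; a=np.hstack([a,cv2.resize(a2,None,fx=2,fy=4.8)])
cv2.imwrite("pics/s3.png",a)
E
```

```text
t: 7.25
position: [0.4559, -0.331, 0.1182]
contact_force: [-0.0, 0.2, -1.0]
gripper_width: 0.0512
grip_force: 0.0
t: 7.75
position: [0.456, -0.3304, 0.12]
tool_rot: [[0.992, -0.125, 0.0], [-0.125, -0.992, -0.0], [0.0, 0.0, -1.0]]
contact_force: [-0.3, -0.2, 0.6]
gripper_width: 0.0511
grip_force: 0.0
rows [0.001  0.029  0.1724] [ 0.0001 -0.0001 -0.0183] t 7.75 pos [ 0.456  -0.3304  0.12  ]
```

View pics/s3.png

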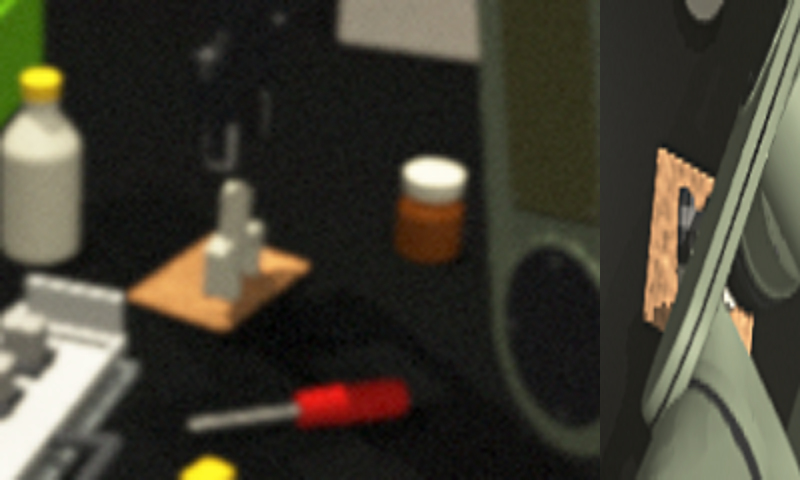

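The side crop shows the open fingers just above the spacer's post at (235,190), with the feet on the mat. I'll centre, descend and grip.

```bash
python3 -m crank '0 0.029 0 0 0 -0.018 0.6; 0 0.029 0.03 0 0 -0.018 0.6; 0 0.029 0.1 0 0 -0.018 0.6; 0 0.029 0.172 0 0 -0.018 0.6; 0 0.029 0.172 0 0 -0.018 0.6'|grep -v rot;  python3 -m crank '0 0 0 0 0 0 0; 0 0 0 0 0 0 0; 0 0 0 0 0 0 0; 0 0 0 0 0 0 0; 0 0 0 0 0 0 0' 80
```

```text
t: 8.35
position: [0.451, -0.3383, 0.0458]
contact_force: [-1.1, -0.4, -0.0]
gripper_width: 0.0513
grip_force: 0.0
t: 8.85
position: [0.4555, -0.3431, 0.0527]
tool_rot: [[0.998, -0.071, 0.003], [-0.071, -0.998, -0.003], [0.003, 0.002, -1.0]]
contact_force: [-0.3, -0.3, 5.4]
gripper_width: 0.0173
grip_force: 78.8
```

```bash
python3 -m crank '0 0 -0.1 0 0 0 0; 0 0 -0.2 0 0 0 0; 0 0 -0.3 0 0 0 0; 0 0 -0.3 0 0 0 0; 0 0 -0.3 0 0 0 0'; python3 to.py .5495 -.1239 .172 -92.5
```

```text
t: 9.35
position: [0.4547, -0.3423, 0.172]
tool_rot: [[0.998, -0.07, 0.002], [-0.07, -0.998, -0.002], [0.002, 0.002, -1.0]]
contact_force: [0.6, 0.6, -1.4]
gripper_width: 0.0169
grip_force: 78.5
rows [ 1.980e-01 -5.613e-01 -4.000e-04] [ 0.0005 -0.0005 -0.0085] t 9.35 pos [ 0.4547 -0.3423  0.172 ]
```

```bash
python3 -m crank '0.04 -0.112 0 0 0 -0.008 0; 0.08 -0.225 0 0 0 -0.008 0; 0.12 -0.337 0 0 0 -0.008 0; 0.16 -0.45 0 0 0 -0.008 0; 0.19 -0.54 0 0 0 -0.008 0' >/dev/null; python3 -m crank '0.008 -0.021 0 0 0 0 0; 0.008 -0.021 0 0 0 0 0; 0.008 -0.021 0 0 0 0 0; 0.008 -0.021 0 0 0 0 0; 0.008 -0.021 0 0 0 0 0'; python3 to.py .5495 -.1239 .09 -92.5; python3 - <<'E'
from h import *; from plant import eyes
d=eyes.get_image("side"); np.savez("s4.npz",**d); a=cv2.resize(d["img"][120:270,260:410,::-1],None,fx=4,fy=4,interpolation=2)
cv2.imwrite("pics/s4.png",a)
E
```

```text
t: 10.35
position: [0.5484, -0.125, 0.1707]
tool_rot: [[0.999, -0.048, -0.001], [-0.048, -0.999, -0.0], [-0.001, 0.0, -1.0]]
contact_force: [0.3, -0.8, -1.7]
gripper_width: 0.0168
grip_force: 78.7
rows [ 0.0027 -0.003   0.2016] [ 0.      0.0002 -0.0012] t 10.35 pos [ 0.5484 -0.125   0.1707]
```

View pics/s4.png

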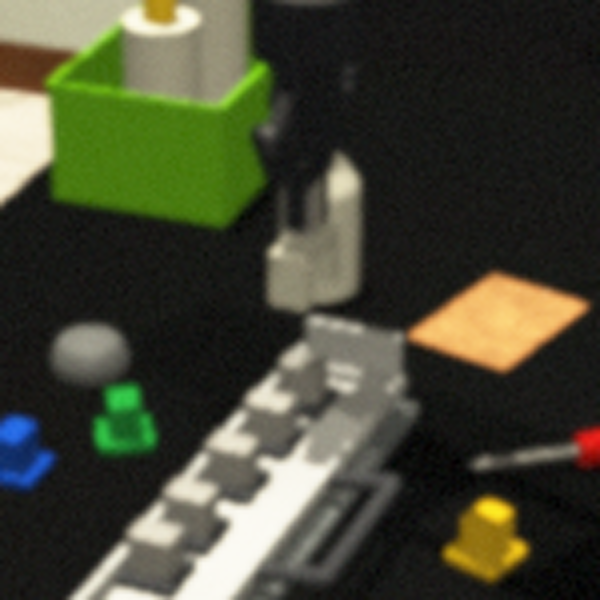

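```bash
python3 - <<'E'
from h import *
d=np.load("s4.npz"); c=np.array([.5484,-.125]); ey=np.array([.0436,.999]); ex=np.array([.999,-.0436])
X=[np.r_[c+sx*.014*ex+.03*ey,z] for z in(.123,.163) for sx in(1,-1)]
print(((project(d,X)-[260,120])*4).round(0).tolist())
# head tops reference
o=np.array([.516,.0257])
print(((project(d,[np.r_[o+.04*ex+y*ey,.066] for y in(.089,.0365,-.028,-.089,-.148)])-[260,120])*4).round().tolist())
g=d["img"][180:200,320:345].mean(2).astype(int); print(g)
E
```

```text
[[271.0, 302.0], [308.0, 309.0], [270.0, 250.0], [308.0, 257.0]]
[[156.0, 528.0], [192.0, 487.0], [234.0, 439.0], [271.0, 397.0], [304.0, 358.0]]
[[ 21  21  23  22  18  23  28  40  78 119 142 141 128 119 115 109 114 111
  110 115 113 110 108 107 116]
 [ 22  20  23  20  25  25  39  78 129 165 163 139 124 116 113 115 115 118
  113 112 109 109 107 106 118]
 [ 23  24  25  24  26  28  62 119 171 192 176 145 126 125 118 115 116 113
  113 109 113 111 110 114 117]
 [ 24  22  22  17  22  33  71 131 176 190 172 151 142 136 134 128 121 111
  113 109 115 115 117 117 119]
 [ 25  25  24  19  18  30  64 115 148 158 155 150 146 141 138 138 124 120
  112 115 118 120 118 116 118]
 [ 22  21  22  24  22  30  55  93 117 130 136 138 140 137 136 141 129 119
  118 117 119 123 119 115 117]
 [ 22  22  18  24  22  25  54  91 115 125 129 136 133 135 134 134 132 127
  123 119 123 123 117 113 118]
 [ 21  24  21  24  22  28  55  90 118 126 131 129 133 135 131 133 128 128
  122 121 120 122 122 114 119]
 [ 22  21  22  20  12  25  58  98 120 125 133 134 133 133 134 126 124 117
  120 126 122 124 119 116 119]
 [ 24  19
[... 446 characters left out ...]
26 130 131 130 133 134 132 131 125 124
  128 130 136 135 135 137 130]
 [ 22  26  17  22  20  31  58  97 120 130 131 135 132 132 132 130 124 120
  122 127 129 127 123 115 108]
 [ 23  24  28  23  19  22  48  84 105 120 122 125 128 128 132 128 121 106
  106  99 103 100  92  84  70]
 [ 19  21  23  24  23  24  36  52  83  95  99 105 108 116 117 122 110  91
   70  59  57  56  48  40  30]
 [ 17  19  25  17  19  21  28  33  45  54  58  65  74  88  98 101  85  70
   52  43  34  29  26  23  20]
 [ 19  19  22  17  17  25  19  24  24  27  28  35  43  47  59  59  68  83
   86  85  79  62  53  43  37]
 [ 17  20  19  18  18  21  14  23  18  22  22  25  26  28  27  45  79 119
  145 150 138 119 105  96  86]]
```

The held spacer hangs with its feet at about (268–310, 305), within 1 px of the prediction, above the stop-end specimen at (304,358). I'll lower it over that one.

```bash
python3 -m crank '0.0027 -0.003 0.04 0 0 0 0; 0.0027 -0.003 0.1 0 0 0 0; 0.0027 -0.003 0.15 0 0 0 0; 0.0027 -0.003 0.18 0 0 0 0; 0.0027 -0.003 0.204 0 0 0 0'|grep -v rot;python3 -m crank '0 0 0 0 0 0 0; 0 0 0 0 0 0 0; 0 0 0 0 0 0 0; 0 0 0 0 0 0 0; 0 0 0 0 0 0 0'; python3 to.py .5486 -.1449 .0885 -92.5
```

```text
t: 10.9
position: [0.5497, -0.1229, 0.0885]
contact_force: [0.4, 0.5, -1.6]
gripper_width: 0.017
grip_force: 78.7
t: 11.4
position: [0.5506, -0.1226, 0.0901]
tool_rot: [[0.999, -0.045, 0.001], [-0.045, -0.999, -0.001], [0.001, 0.0, -1.0]]
contact_force: [-0.5, -0.3, -1.4]
gripper_width: 0.0167
grip_force: 78.7
rows [-0.0026  0.0559  0.004 ] [ 0.0002 -0.0004 -0.0005] t 11.4 pos [ 0.5506 -0.1226  0.0901]
```

```bash
python3 -m crank '0 0.009 0 0 0 0 0; 0 0.018 0 0 0 0 0; 0 0.027 0 0 0 0 0; 0 0.036 0 0 0 0 0; 0 0.042 0 0 0 0 0'|grep -E 'pos|con|wid';python3 -m crank '0 0.002 0 0 0 0 0; 0 0.0035 0 0 0 0 0; 0 0.005 0 0 0 0 0; 0 0.005 0 0 0 0 0; 0 0.005 0 0 0 0 0'|grep -E 'pos|con|wid'
```

```text
position: [0.5494, -0.1394, 0.0894]
contact_force: [0.1, 2.3, -0.9]
gripper_width: 0.0166
position: [0.5493, -0.1413, 0.0893]
contact_force: [0.8, 0.5, -1.5]
gripper_width: 0.0168
```

```bash
for i in 1; do python3 -m crank '0 0.002 0 0 0 0 0; 0 0.004 0 0 0 0 0; 0 0.004 0 0 0 0 0; 0 0.004 0 0 0 0 0; 0 0.004 0 0 0 0 0'|grep -E 'pos|con'; done; python3 -m crank '0 0.002 0 0 0 0 0; 0 0.003 0 0 0 0 0; 0 0.003 0 0 0 0 0; 0 0.003 0 0 0 0 0; 0 0.003 0 0 0 0 0'|grep -E 'pos|con'; python3 -m crank '0 0.002 0 0 0 0 0; 0 0.003 0 0 0 0 0; 0 0.003 0 0 0 0 0; 0 0.003 0 0 0 0 0; 0 0.003 0 0 0 0 0'|grep -E 'pos|con'
```

```text
position: [0.5491, -0.1429, 0.0893]
contact_force: [1.1, 1.7, -0.8]
position: [0.5491, -0.1441, 0.0893]
contact_force: [-0.1, 1.5, -1.7]
position: [0.5491, -0.1447, 0.0893]
contact_force: [0.3, 6.2, -0.2]
```

```bash
cat > heads.py <<'E'
from h import *; from plant import eyes,telemetry
d=eyes.get_image("top"); X=cloud(d); a=np.radians(-2.5); ex=np.array([np.cos(a),np.sin(a)]); ey=np.array([-ex[1],ex[0]]); o=np.array([.516,.0257])
k=((X[...,2]>.055)&(X[...,2]<.08)); k[:225]=0;k[280:]=0;k[:,:220]=0;k[:,374:]=0
n,l,st,ce=cv2.connectedComponentsWithStats(k.astype(np.uint8))
for i in range(1,n):
    if st[i,4]>20:
        P=cast(d,ce[i],.066)[0,:2]-o; print(st[i],"rig",(P@ex*1000).round(1),(P@ey*1000).round(1))
p=np.array(telemetry.read_state()["position"]); print("tool rig",((p[:2]-o)@ex*1000).round(1),((p[:2]-o)@ey*1000).round(1),"z",p[2].round(4),telemetry.read_state()["t"])
E
python3 -m crank '0 -0.007 0 0 0 0 0; 0 -0.015 0 0 0 0 0; 0 -0.015 -0.03 0 0 0 0; 0 -0.015 -0.07 0 0 0 0; 0 -0.015 -0.11 0 0 0 0'|grep -E 'pos|con|wid'; python3 -m crank '0 -0.04 0 0 0 0 0; 0 -0.08 0 0 0 0 0; 0 -0.12 0 0 0 0 0; 0 -0.16 0 0 0 0 0; 0 -0.185 0 0 0 0 0'|grep -E 'pos|con|wid'; python3 heads.py
```

```text
position: [0.5494, -0.1398, 0.1345]
contact_force: [-0.1, -0.0, -1.3]
gripper_width: 0.017
position: [0.5519, -0.0629, 0.1324]
contact_force: [0.2, -0.1, -2.3]
gripper_width: 0.0167
[253 238  10  14 135] rig 40.0 89.3
[276 239  10  14 130] rig 40.3 36.6
[307 240   7  14  70] rig 37.3 -32.9
[330 249  10   6  48] rig 30.0 -89.2
tool rig 39.9 -85.9 z 0.1325 14.95
```

```bash
python3 -m crank '0 0.006 0.03 0 0 0 0; 0 0.006 0.06 0 0 0 0; 0 0.006 0.09 0 0 0 0; 0 0.006 0.11 0 0 0 0; 0 0.006 0.11 0 0 0 0'|grep -E 'pos|con|wid'; python3 -m crank '0 0.008 0 0 0 0 0; 0 0.018 0 0 0 0 0; 0 0.028 0 0 0 0 0; 0 0.038 0 0 0 0 0; 0 0.044 0 0 0 0 0'|grep -E 'pos|con|wid'; python3 -m crank '0 0.006 0 0 0 0 0; 0 0.012 0 0 0 0 0; 0 0.017 0 0 0 0 0; 0 0.02 0 0 0 0 0; 0 0.02 0 0 0 0 0'|grep -E 'pos|con|wid'; python3 heads.py
```

```text
position: [0.5518, -0.0681, 0.0877]
contact_force: [-0.4, 0.2, -1.3]
gripper_width: 0.0169
position: [0.5518, -0.0858, 0.0895]
contact_force: [-0.2, 1.2, -2.3]
gripper_width: 0.0165
position: [0.5515, -0.0935, 0.0894]
contact_force: [0.3, 0.8, -1.1]
gripper_width: 0.0172
[253 238  10  14 137] rig 40.0 89.3
[276 239  10  14 134] rig 39.9 36.6
[304 240  10  14 113] rig 41.2 -26.8
[355 247  17   8  85] rig 32.3 -159.0
[335 248  15   7  41] rig 28.2 -105.3
tool rig 40.7 -117.5 z 0.0894 16.5
```

```bash
python3 -m crank '0 0.003 0 0 0 0 0; 0 0.005 0 0 0 0 0; 0 0.0075 0 0 0 0 0; 0 0.0075 0 0 0 0 0; 0 0.0075 0 0 0 0 0'|grep -E 'pos|con|wid'; python3 heads.py | tail -1;  python3 -m crank '0 0 0 0 0 0 0; 0 0 0 0 0 0 0; 0 0 0 0 0 0 0; 0 0 0 0 0 0 0; 0 0 0 0 0 0 0'|grep -E 'pos|con|wid'
```

```text
position: [0.5514, -0.0964, 0.0893]
contact_force: [0.2, 0.9, -0.0]
gripper_width: 0.0169
tool rig 40.6 -120.5 z 0.0893 17.05
position: [0.5512, -0.0964, 0.0893]
contact_force: [-0.2, 0.0, -2.1]
gripper_width: 0.0166
```

```bash
python3 -m crank '0 -0.007 0 0 0 0 0; 0 -0.0125 0 0 0 0 0; 0 -0.0125 -0.03 0 0 0 0; 0 -0.0125 -0.07 0 0 0 0; 0 -0.0125 -0.11 0 0 0 0'|grep -E 'pos|con|wid'; python3 -m crank '0 -0.04 0 0 0 0 0; 0 -0.09 0 0 0 0 0; 0 -0.14 0 0 0 0 0; 0 -0.19 0 0 0 0 0; 0 -0.219 0 0 0 0 0'|grep -E 'pos|con|wid'; python3 heads.py
```

```text
position: [0.5516, -0.0912, 0.1345]
contact_force: [-0.3, -0.8, -0.8]
gripper_width: 0.017
position: [0.5549, -0.0013, 0.1329]
contact_force: [-0.1, -0.7, -1.2]
gripper_width: 0.0168
[253 238   8  14  89] rig 41.5 93.2
[276 239  10  14 126] rig 39.1 36.4
[341 241  10  14 134] rig 39.7 -113.2
[362 241  10  14 131] rig 39.5 -161.7
[304 248  10   6  50] rig 30.8 -28.4
tool rig 40.0 -24.2 z 0.1329 18.6
```

```bash
python3 -m crank '0 0.009 0.03 0 0 0 0; 0 0.009 0.06 0 0 0 0; 0 0.009 0.09 0 0 0 0; 0 0.009 0.11 0 0 0 0; 0 0.009 0.11 0 0 0 0'|grep -E 'pos|con|wid'; python3 -m crank '0 0.008 0 0 0 0 0; 0 0.018 0 0 0 0 0; 0 0.03 0 0 0 0 0; 0 0.042 0 0 0 0 0; 0 0.054 0 0 0 0 0'|grep -E 'pos|con|wid'; python3 -m crank '0 0.012 0 0 0 0 0; 0 0.024 0 0 0 0 0; 0 0.036 0 0 0 0 0; 0 0.044 0 0 0 0 0; 0 0.048 0 0 0 0 0'|grep -E 'pos|con|wid'; python3 heads.py
```

```text
position: [0.5546, -0.0079, 0.0878]
contact_force: [0.2, 0.4, -1.9]
gripper_width: 0.0171
position: [0.5543, -0.0294, 0.0894]
contact_force: [-0.7, 0.9, -1.1]
gripper_width: 0.0172
position: [0.5535, -0.0484, 0.0894]
contact_force: [-0.5, 1.0, 0.1]
gripper_width: 0.017
[253 238  10  14 135] rig 40.0 89.3
[276 239  10  14 133] rig 40.2 36.4
[362 242  10  13 110] rig 38.7 -163.4
[336 246  15   9  77] rig 32.7 -111.7
[315 248  16   6  45] rig 28.5 -60.4
tool rig 40.7 -72.5 z 0.0894 20.15
```

```bash
python3 -m crank '0 -0 0 0 0 0 0; 0 -0.0125 0 0 0 0 0; 0 -0.0125 -0.03 0 0 0 0; 0 -0.0125 -0.07 0 0 0 0; 0 -0.0125 -0.11 0 0 0 0'|grep -E 'pos|con|wid'; python3 -m crank '0 -0.05 0 0 0 0 0; 0 -0.11 0 0 0 0 0; 0 -0.17 0 0 0 0 0; 0 -0.23 0 0 0 0 0; 0 -0.26 0 0 0 0 0'|grep -E 'pos|con|wid'; python3 heads.py
```

```text
position: [0.5539, -0.043, 0.1345]
contact_force: [0.8, -0.9, -1.9]
gripper_width: 0.017
position: [0.5588, 0.0626, 0.1344]
contact_force: [-0.0, 0.5, -1.8]
gripper_width: 0.0169
[253 239  10  13 118] rig 37.9 89.5
[320 240  10  14 129] rig 39.9 -65.9
[341 241  10  14 134] rig 39.6 -113.6
[362 241  10  14 131] rig 39.5 -161.7
[276 247  10   6  54] rig 30.2 36.8
tool rig 41.0 39.8 z 0.1342 21.2
```

```bash
python3 -m crank '-0.002 0.008 0.03 0 0 0 0; -0.002 0.008 0.06 0 0 0 0; -0.002 0.008 0.09 0 0 0 0; -0.002 0.008 0.113 0 0 0 0; -0.002 0.008 0.113 0 0 0 0'|grep -E 'pos|con|wid'; python3 -m crank '0 0.008 0 0 0 0 0; 0 0.018 0 0 0 0 0; 0 0.03 0 0 0 0 0; 0 0.044 0 0 0 0 0; 0 0.058 0 0 0 0 0'|grep -E 'pos|con|wid'; python3 -m crank '0 0.014 0 0 0 0 0; 0 0.028 0 0 0 0 0; 0 0.042 0 0 0 0 0; 0 0.056 0 0 0 0 0; 0 0.07 0 0 0 0 0'|grep -E 'pos|con|wid'; python3 -m crank '0 0.008 0 0 0 0 0; 0 0.014 0 0 0 0 0; 0 0.019 0 0 0 0 0; 0 0.02 0 0 0 0 0; 0 0.02 0 0 0 0 0'|grep -E 'pos|con|wid'; python3 heads.py
```

```text
position: [0.5573, 0.0567, 0.0871]
contact_force: [0.8, 0.5, -1.6]
gripper_width: 0.0169
position: [0.5562, 0.0339, 0.088]
contact_force: [-1.1, 0.1, -0.7]
gripper_width: 0.0169
position: [0.5551, 0.006, 0.0881]
contact_force: [-0.2, 1.7, -1.1]
gripper_width: 0.0169
position: [0.5548, -0.0013, 0.0881]
contact_force: [-0.1, 2.1, -1.8]
gripper_width: 0.0168
[253 238  10  14 126] rig 40.7 90.1
[341 241  10  14 133] rig 39.5 -113.4
[362 241  10  14 131] rig 39.5 -161.7
[295 247  31   7  97] rig 30.2 -38.0
tool rig 39.9 -25.3 z 0.0881 23.25
```

```bash
python3 -m crank '0 -0 0 0 0 0 0; 0 -0.0125 0 0 0 0 0; 0 -0.0125 -0.03 0 0 0 0; 0 -0.0125 -0.07 0 0 0 0; 0 -0.0125 -0.113 0 0 0 0'|grep -E 'pos|con|wid'; python3 -m crank '0 -0.06 0 0 0 0 0; 0 -0.12 0 0 0 0 0; 0 -0.18 0 0 0 0 0; 0 -0.24 0 0 0 0 0; 0 -0.272 0 0 0 0 0'|grep -E 'pos|con|wid'; python3 heads.py
```

```text
position: [0.5551, 0.0033, 0.1344]
contact_force: [0.2, 0.7, -0.7]
gripper_width: 0.0168
position: [0.5605, 0.1136, 0.1345]
contact_force: [0.1, -0.5, -1.3]
gripper_width: 0.0173
[300 240  10  14 131] rig 39.8 -19.0
[321 240  10  14 131] rig 40.5 -66.6
[341 241  10  14 136] rig 39.4 -113.4
[362 241  10  15 131] rig 39.3 -161.8
[253 246   6   6  36] rig 30.9 93.3
tool rig 40.5 91.1 z 0.1343 24.3
```

```bash
python3 -m crank '0 0.004 0.03 0 0 0 0; 0 0.004 0.06 0 0 0 0; 0 0.004 0.09 0 0 0 0; 0 0.004 0.113 0 0 0 0; 0 0.004 0.113 0 0 0 0'|grep -E 'pos|con|wid'; python3 -m crank '0 0.008 0 0 0 0 0; 0 0.018 0 0 0 0 0; 0 0.03 0 0 0 0 0; 0 0.044 0 0 0 0 0; 0 0.058 0 0 0 0 0'|grep -E 'pos|con|wid'; python3 -m crank '0 0.014 0 0 0 0 0; 0 0.028 0 0 0 0 0; 0 0.042 0 0 0 0 0; 0 0.056 0 0 0 0 0; 0 0.07 0 0 0 0 0'|grep -E 'pos|con|wid'; python3 -m crank '0 0.01 0 0 0 0 0; 0 0.018 0 0 0 0 0; 0 0.023 0 0 0 0 0; 0 0.025 0 0 0 0 0; 0 0.025 0 0 0 0 0'|grep -E 'pos|con|wid'; python3 heads.py
```

```text
position: [0.5597, 0.1097, 0.0871]
contact_force: [1.4, -0.1, -0.8]
gripper_width: 0.0169
position: [0.5586, 0.0868, 0.088]
contact_force: [0.1, 1.4, -1.9]
gripper_width: 0.0166
position: [0.5575, 0.0589, 0.0881]
contact_force: [-0.9, 1.2, -2.3]
gripper_width: 0.0171
position: [0.5572, 0.0492, 0.0882]
contact_force: [-1.1, -0.4, -1.1]
gripper_width: 0.0171
[321 240  10  14 132] rig 40.5 -66.7
[341 241  10  14 136] rig 39.4 -113.5
[362 241  10  15 132] rig 39.4 -161.7
[272 247  25   6  60] rig 28.6 30.4
tool rig 40.3 25.3 z 0.0882 26.35
```

```bash
python3 -m crank '0 0.002 0 0 0 0 0; 0 0.004 0 0 0 0 0; 0 0.0055 0 0 0 0 0; 0 0.0055 0 0 0 0 0; 0 0.0055 0 0 0 0 0'|grep -E 'pos|con|wid'; python3 heads.py | tail -1; python3 -m crank '0 -0.0125 0 0 0 0 0; 0 -0.0125 -0.03 0 0 0 0; 0 -0.0125 -0.09 0 0 0 0; 0 -0.0125 -0.2 0 0 0 0; 0 -0.0125 -0.2 0 0 0 0'|grep -E 'pos|con|wid'; python3 -m crank '-0.1 0.05 0 0 0 0 0; -0.2 0.1 0 0 0 0 0; -0.25 0.2 0 0 0 0 0; -0.25 0.3 0 0 0 0 0; -0.25 0.4 0 0 0 0 0'|grep -E 'pos|con|wid'; python3 heads.py; python3 to.py .4674 -.3456 .17 -92.5
```

```text
position: [0.5572, 0.0472, 0.0883]
contact_force: [0.6, 0.5, 0.3]
gripper_width: 0.0169
tool rig 40.2 23.3 z 0.0882 26.9
position: [0.5625, 0.0519, 0.176]
contact_force: [1.7, -0.9, 0.2]
gripper_width: 0.0167
position: [0.4491, -0.104, 0.1685]
contact_force: [1.1, 0.0, -1.8]
gripper_width: 0.0168
[279 239  10  14 135] rig 40.0 29.4
[300 240  10  14 130] rig 39.9 -19.0
[321 240  10  14 132] rig 40.5 -66.7
tool rig -60.2 -138.9 z 0.1691 27.95
rows [0.0724 0.5852 0.002 ] [ 0.0022 -0.0006 -0.0015] t 27.95 pos [ 0.4498 -0.1104  0.1691]
```

```bash
python3 -m crank '0.02 0.11 0 0 0 0 0; 0.04 0.22 0 0 0 0 0; 0.05 0.33 0 0 0 0 0; 0.06 0.45 0 0 0 0 0; 0.07 0.55 0 0 0 0 0'|grep -E 'pos|con|wid'; python3 -m crank '0.002 0.035 0.04 0 0 0 0; 0.002 0.035 0.1 0 0 0 0; 0.002 0.035 0.17 0 0 0 0; 0.002 0.035 0.24 0 0 0 0; 0.002 0.035 0.27 0 0 0 0'|grep -E 'pos|con|wid'; python3 to.py .4674 -.3456 .0525 -92.5
```

```text
position: [0.4679, -0.3265, 0.1684]
contact_force: [0.5, 0.2, -0.9]
gripper_width: 0.0169
position: [0.4664, -0.3364, 0.0571]
contact_force: [-0.6, 0.9, -1.9]
gripper_width: 0.017
rows [0.0035 0.0229 0.0114] [-0.0012  0.0014 -0.0006] t 28.95 pos [ 0.4664 -0.3364  0.0571]
```

```bash
python3 -m crank '0 0 0 0 0 0 0; 0 0 0.003 0 0 0 0; 0 0 0.006 0 0 0 0; 0 0 0.008 0 0 0 0; 0 0 0.008 0 0 0 0'|grep -E 'pos|con|wid'; python3 -m crank '0 0 0.003 0 0 0 0; 0 0 0.005 0 0 0 0; 0 0 0.005 0 0 0 0; 0 0 0.005 0 0 0 0; 0 0 0.005 0 0 0 0'
```

```text
position: [0.4688, -0.3387, 0.058]
contact_force: [1.1, 0.2, -1.5]
gripper_width: 0.0168
t: 29.95
position: [0.4682, -0.3382, 0.0549]
tool_rot: [[0.999, -0.045, -0.0], [-0.045, -0.999, 0.0], [-0.0, -0.0, -1.0]]
contact_force: [-0.2, -0.1, -2.0]
gripper_width: 0.0169
grip_force: 79.2
```

```bash
python3 -m crank '0 0.015 0.002 0 0 0 0; 0 0.015 0.004 0 0 0 0; 0 0.015 0.005 0 0 0 0; 0 0.015 0.005 0 0 0 0; 0 0.015 0.005 0 0 0 0'|grep -E 'pos|con|wid'; python3 -m crank '0 0 0.002 0 0 0 0; 0 0 0.0035 0 0 0 0; 0 0 0.0035 0 0 0 0; 0 0 0.0035 0 0 0 0; 0 0 0.0035 0 0 0 0'|grep -E 'pos|con|wid'
```

```text
position: [0.4679, -0.3441, 0.0529]
contact_force: [-0.0, 0.5, -1.8]
gripper_width: 0.0166
position: [0.4681, -0.3442, 0.0527]
contact_force: [-1.8, 2.5, 6.2]
gripper_width: 0.0172
```

Contact with the mat. I'll release, lift away and check.

```bash
python3 -m crank '0 0 -0.001 0 0 0 0.5; 0 0 -0.001 0 0 0 0.5; 0 0 -0.001 0 0 0 0.5; 0 0 -0.001 0 0 0 0.5; 0 0 -0.001 0 0 0 0.5'|grep -E 'pos|con|wid'; python3 -m crank '0 0 -0.08 0 0 0 0.5; 0 0 -0.2 0 0 0 0.5; 0 0 -0.3 0 0 0 0.5; 0 0 -0.3 0 0 0 0.5; 0 0 -0.3 0 0 0 0.5'|grep -E 'pos|con|wid';  python3 -m crank '-0.1 0.1 0 0 0 0 0.5; -0.2 0.2 0 0 0 0 0.5; -0.25 0.3 0 0 0 0 0.5; -0.3 0.4 0 0 0 0 0.5; -0.3 0.5 0 0 0 0 0.5'|grep -E 'pos|con|wid'; python3 heads.py; python3 - <<'E'
from h import *; from plant import eyes
d=eyes.get_image("top"); s=eyes.get_image("side")
a=cv2.resize(d["img"][220:330,200:500,::-1],(800,293)); b=cv2.resize(s["img"][155:310,250:450,::-1],(396,307),interpolation=2)
cv2.imwrite("pics/f.png",np.vstack([a,cv2.copyMakeBorder(b,0,0,0,404,cv2.BORDER_CONSTANT)]))
X=cloud(d); r=X[255:318,415:485].reshape(-1,3)
for lo,hi in((.03,.055),(.07,.095)): P=r[(r[:,2]>lo)&(r[:,2]<hi)]; print(cv2.minAreaRect((P[:,:2]*1000).astype(np.float32)))
E
```

```text
position: [0.4679, -0.3441, 0.0518]
contact_force: [-0.4, -0.3, 0.4]
gripper_width: 0.042
position: [0.4687, -0.3448, 0.1735]
contact_force: [-0.0, -0.3, -0.5]
gripper_width: 0.0428
position: [0.3352, -0.5387, 0.1691]
contact_force: [0.5, -0.3, 0.7]
gripper_width: 0.0427
[279 239  10  14 139] rig 39.8 29.2
[300 240  10  14 131] rig 39.8 -18.9
[321 240  10  14 132] rig 40.5 -66.7
[341 241  10  14 135] rig 39.5 -113.4
[362 241  10  14 131] rig 39.5 -161.7
tool rig -155.9 -578.9 z 0.169 32.5
((468.2992858886719, -343.32904052734375), (60.20002746582031, 28.82317543029785), 85.45195770263672)
((468.6734313964844, -342.91790771484375), (18.09733009338379, 18.49900245666504), 87.57506561279297)
```

View pics/f.png

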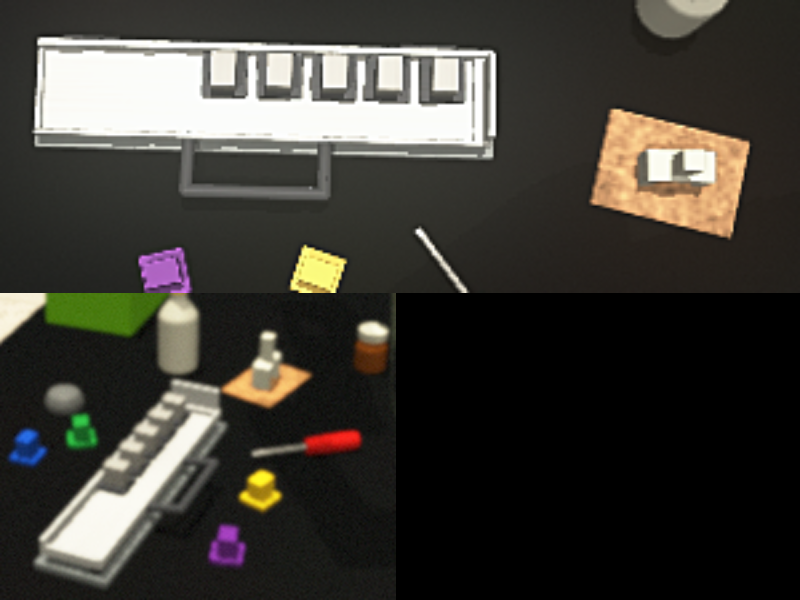

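The final view shows five evenly spaced, square specimens along the fence (tops at (223,70) to (446,75)). The spacer stands upright on the mat's centre at (680,165), and the robot is clear. I'll hand in.

```bash
python3 -c "
from plant import bot
print(bot.sign_off())"
```

```text
the job is handed in; nothing more can be done
None
```

The job is handed in; sign-off returned no verdict. By camera, all five specimens stand square against the fence with every gap within about 1.5 mm of 26 mm, the tray is level, and the spacer stands upright about 2 mm from the mat's centre.

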